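# Change the die on the eyelet press slide and index it home

### The job

Make the red die and the brass die on the bookbinding bench change places, so that the red one sits fully down in the seat of the press slide and the brass one fully down in the wooden holder. Then take the slide by its orange handle and slide it along its rails towards the green press until its ball clicks into the notch; do not run past the notch, and finish with the gripper still gripping the handle and the slide held still in the notch. Do not tip the dies over, and leave the other things on the bench where they are.

Things in the scene. Friction and masses are not known exactly. Their poses are not given: they have to be found in the camera images.
- slide (a joint): travel of the slide along its rails, m; 0 (its start) = the end away from the press, grows along +y of notch, end stop at 0.21; the notch lies at 0.12 to 0.175. Friction about 1.5 N. From 13 mm short of the notch centre the ball climbs the first ridge, resisting with about 6 to 8 N; from 6 mm short it pulls itself in; at the centre about 6 N holds it either way
- slide_seat (a point): centre of the floor of the round seat in the blue block of the slide: 49 mm diameter, 9 mm deep, rim chamfered 2 mm; this point lies 33 above the bench. Axes as notch. The blue block is 75 x 75 and the seat is in its middle. The seat moves with the slide.
- holder_seat (a point): centre of the floor of the round seat in the fixed wooden holder (85 x 85 x 22 block): 49 mm diameter, 9 mm deep, rim chamfered 2 mm; this point lies 13 above the bench
- handle (a point): upright orange grip fixed on the near end of the slide, 22 (its x) x 18 (its y, the sliding direction) x 60 tall; this point is the centre of its foot, 32 above the bench on the slide's flat plate; axes as notch; nothing stands within 75 mm of its middle above its foot except the slide's blue block (from 84 mm in +x, 10 mm higher than the foot) and the die in it (120 mm in +x)
- slide_ball (a point): centre of the sprung steel ball (10 dia) under the brass tab at the far end of the slide, 26 above the bench; moves with the slide
- notch (a point): centre of the notch between two brass ridges (13 apart) on the brass tongue of the green press, 26 above the bench; with the slide home, slide_ball lies here. +y is the sliding direction (slide grows), +x points away from the robot, z up. The press column is 75 in +x and 75 in +y from here, 230 high, its plunger pointing to -x: keep carried things clear of it
- red_die: red round die with a white band: foot 44 dia x 14 tall, above it a shank 32 dia up to 55 tall; origin at the centre of its underside, z up; about 0.25 kg; stands at first in the wooden holder
- brass_die: brass round die with a dark band, same sizes as the red one; origin at the centre of its underside; stands at first in the slide's seat
- mat: fixed green square mat, 100 x 100 x 4, empty: a free place to stand a die for the moment; origin at the centre of its underside (its top is 4 above the bench)
- glue_jar: white plastic glue jar with a blue cap, 70 dia x 90 tall; origin at the centre of its underside. Leave it alone.
- spool: cream thread spool, 44 dia x 56 tall; origin at the centre of its underside. Leave it alone.
- awl: slim hand tool with wooden handle, about 200 long, lying at one side, under 35 high. Leave it alone.
- bone_folder: flat cream bone folder, 150 x 22 x 5, lying at one side; origin at the centre of its underside. Leave it alone.
Mind the look-alikes: they are no part of the job. Of the things that look like the red_die, the smaller one is meant. Of the things shaped like the brass_die, the brass one is meant.

How it is judged:
On the way:
1. the dies have changed places, both seated and let go, while the slide is still well short of the notch (horizontal distance between red_die and slide_seat below 0.005 m and z of red_die in the frame of slide_seat below 0.003 m and angle between each of red_die, brass_die's own z axis and vertical below 0.1 rad and horizontal distance between brass_die and holder_seat below 0.005 m and z of brass_die in the frame of holder_seat below 0.003 m and contact force between the fingers and red_die below 0.1 N and contact force between the fingers and brass_die below 0.1 N and y of slide_ball in the frame of notch below -0.03 m), for 0.2 s.
At the end, for the whole second after the job is handed in: Red die seated in the slide, brass die in the wooden holder (5 mm from the seat centre, foot within 3 mm of its floor, tilt under 0.1 rad); slide ball within 3 mm of the notch centre and slower than 10 mm/s; fingers on the orange handle with over 5 N (horizontal distance between red_die and slide_seat below 0.005 m and z of red_die in the frame of slide_seat below 0.003 m and angle between each of red_die, brass_die's own z axis and vertical below 0.1 rad and horizontal distance between brass_die and holder_seat below 0.005 m and z of brass_die in the frame of holder_seat below 0.003 m and horizontal distance between slide_ball and notch below 0.003 m and velocity of joint slide between -0.01 and 0.01 m/s and contact force between the fingers and slide_c0 above 5 N); the arm keeps its last pose, push and grip.
It fails at once if the slide ran past the notch by more than 11 mm (y of slide_ball in the frame of notch above 0.011 m).
It fails at once if a die was tipped over (tilted more than 0.7 rad) (angle between any of red_die, brass_die's own z axis and vertical above 0.7 rad).
It fails at once if another thing on the bench was moved by more than 20 mm (distance of any of glue_jar, spool, awl, bone_folder from where it was at the start of the episode above 0.02 m).
It also fails if it takes over 69 s, if anything falls off the work surface, if the arm or the gripper's body presses on something with over 40 N, if the wrist force passes 120 N, or if a joint passes its speed limit or range.

### The arm

A 7-joint arm with a two-finger parallel gripper is mounted at the origin on the work surface. World frame = base frame: x ahead of the robot, y to its left, z up, the work surface at z = 0. Lengths are in m, angles in rad, forces in N, time in s.
With the tool pointing down it reaches from about 0.4 to 0.875 m from the base axis. Payload 19.3 kg.
Tool frame: the origin (TCP) lies midway between the tips of the shut fingers; the grasp point (between the pads) lies r.grip_point_offset behind it (r.grip_point_offset is the distance from the TCP to the grasp point, in m); z points along the fingers, y is the line along which they close (so a half turn about z gives the same grasp; the last joint's range is limited). The gripper opens to 85 mm and grips with 20 to 120 N. Pads are 22 mm wide; open, the fingers measure 114 mm over their backs; the gripper's body (76 mm by 85 mm) begins 54 mm behind the grasp point. The pads swing forward as they close: fully open they stand 13 mm farther back than shut.
Start: joints at [1.063, 0.521, -0.036, 1.599, 0.021, 1.021, -0.113], TCP at [0.265, -0.566, 0.231] pointing down, gripper open.
Joint ranges: [-2.91, 2.91], [-0.3, 2.13], [-1.5, 1.42], [0.17, 2.43], [-1.26, 4.41], [0.16, 1.93], [-2.52, 2.52]. Speed limits (rad/s): [1.89, 1.89, 2.39, 2.39, 3.01, 3.01, 3.01].

### API

Orientations are given as [roll, pitch, yaw] about the fixed x, y, z axes, in that order (R = Rz(yaw) Ry(pitch) Rx(roll)).
In Python, from bench import r gives the robot as it stands. The module is installed in compiled form; this text tells all that it offers.
- The arm moves only by the shell command python3 -m inch 'ROWS'. ROWS is JSON, one flat list of numbers, 7 for each row, row after row: the shift along the tool's x, y, z in m, then the turn, a rotation vector about the tool's x, y, z in degrees, then the opening in per cent of the stroke, from 0 (shut) to 100 (fully open). A call has 1 to 20 rows; each row is the pose to reach, as a shift and turn from the pose commanded when the call began, along the tool's axes at that moment; what a row does not reach only later rows make up. A row lasts 1/8 s, in which the tool goes at most 62.5 mm and 10.7 degrees, less where a joint would pass 70% of its speed; a pose out of reach is approached as far as the arm can. A call with a gripper value outside its range is refused whole. The fingers move at their own pace and stop on an object; the grip force is fixed at half the most. Time passes only in rows, so rows that repeat a pose let the fingers close. It gives the time, the measured TCP pose, the force, the opening and the grip force at its end, in the units of the state.
- r.sense(): the state, without advancing time (a new reading comes with each control period).
- r.get_image(name): name is "scene" or "top" or "wrist"; returns a dict with "image" (400x640x3 uint8, red, green, blue), "mtx" (3x3 intrinsics, pixels), "R" (3x3) and "t" (3): a world point X has camera coordinates R X + t. Camera axes: x right, y down, z forward; pixel columns grow to the right and rows downward; lengths in m; the calibration is good to about 2 mm. A picture is of the moment at which its call begins. There is no depth.
- r.close_job(): hands the job in; it is judged then, once.
The state is a dict: "time_s": time; "q": joint angles; "qvel": joint speeds; "effort": joint torques, N m; "position": TCP position; "orientation": TCP orientation; "ft_force": force on the tool from outside, world axes, zero at the start; "moment": the same for the moment, N m; "gripper_width": opening from 0.0 (shut) to 1.0 (fully open); "grip_force": force on a finger pad.
Only numpy, scipy, OpenCV 4.12 (cv2) and the standard library are available. Lean on these libraries where they do the work, as an engineer would, in place of code of your own. Each camera call takes 0.05 s, during which the arm holds its last target. There are 200 camera calls.

## Working session

There is one attempt and no reset: what is moved stays moved. The work goes in short steps, Python scripts to look and compute and a shell command to move; the robot and the scene stay as the last step left them, time stands still between calls to the robot, and variables do not carry over. Pictures are saved under pics/ and viewed, at most 10 in all, crops included, and the job is handed in when it is done.

```bash
mkdir -p pics
python3 - <<'E'
from bench import r
import cv2,numpy as np
s=r.sense(); print({k:np.round(v,3).tolist() for k,v in s.items()}, r.grip_point_offset)
for n in ("top","scene"):
    d=r.get_image(n); cv2.imwrite(f"pics/{n}0.png",d["image"][:,:,::-1]); np.savez(f"{n}0.npz",**d); print(n,d["mtx"].round(1).tolist(),d["R"].round(3).tolist(),d["t"].round(3).tolist())
E
```

```text
{'time_s': 0.0, 'q': [1.063, 0.522, -0.036, 1.6, 0.021, 1.021, -0.113], 'qvel': [-0.0, 0.001, 0.0, 0.001, -0.001, -0.0, -0.0], 'effort': [-0.0, -92.711, 1.98, -36.994, 0.018, 0.008, -0.0], 'position': [0.265, -0.566, 0.231], 'orientation': [-3.14, 0.0, 0.438], 'ft_force': [0.079, -0.144, 0.093], 'moment': [-0.03, -0.004, 0.009], 'grip_force': 0.0, 'gripper_width': 1.0} 0.0187
top [[382.8, 0.0, 313.5], [0.0, 382.8, 206.8], [0.0, 0.0, 1.0]] [[-0.094, -0.996, 0.001], [-0.971, 0.091, -0.22], [0.218, -0.022, -0.976]] [0.047, 0.526, 0.899]
scene [[395.1, 0.0, 325.1], [0.0, 395.1, 197.5], [0.0, 0.0, 1.0]] [[-0.123, 0.992, 0.003], [0.768, 0.097, -0.634], [-0.629, -0.076, -0.774]] [0.066, -0.343, 1.478]
```

View pics/top0.png

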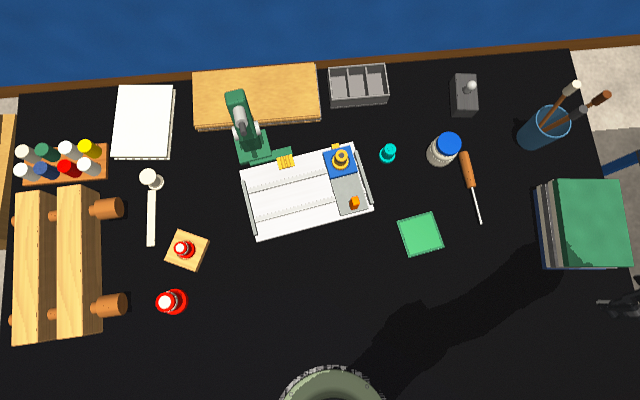

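View pics/scene0.png

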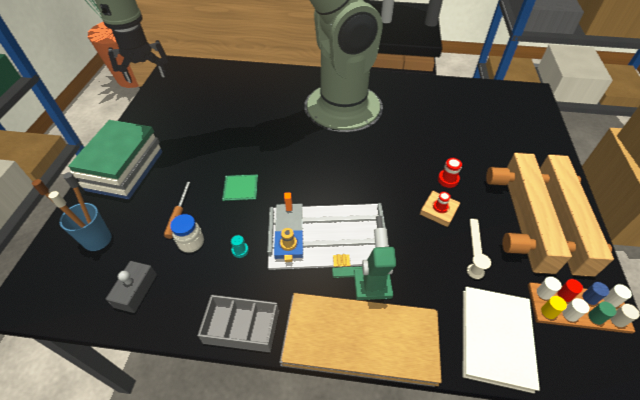

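The top view shows red-die candidates at (183,248), small and in the wooden holder, and (170,300), larger and on the bench. The smaller one in the holder fits. Candidates for the brass shape are (341,159), brass and in the blue block, and (388,152), teal. The brass one fits. Next I'll enlarge both areas to confirm.

```bash
cat > h.py <<'E'
import numpy as np,cv2
def w(d,u,v,z):
    R,t=d["R"],d["t"]; c=-R.T@t; ray=R.T@np.linalg.inv(d["mtx"])@[u,v,1]
    return c+ray*(z-c[2])/ray[2]
def crop(im,x0,y0,x1,y1,k):
    o=cv2.resize(im[y0:y1,x0:x1,::-1],None,fx=k,fy=k,interpolation=cv2.INTER_CUBIC)
    for x in range((x0+9)//10*10,x1,10): cv2.putText(o,str(x),((x-x0)*k,8),0,.3,(255,255,255)); cv2.line(o,((x-x0)*k,10),((x-x0)*k,16),(255,255,255))
    for y in range((y0+9)//10*10,y1,10): cv2.putText(o,str(y),(0,(y-y0)*k),0,.3,(255,255,255)); cv2.line(o,(20,(y-y0)*k),(26,(y-y0)*k),(255,255,255))
    return o
E
python3 - <<'E'
import numpy as np,cv2
from h import *
d=np.load("top0.npz"); im=d["image"]
a=crop(im,235,135,395,245,5)
cv2.imwrite("pics/a.png",a)
cv2.imwrite("pics/b.png",crop(im,150,220,220,320,6))
E
```

```text
(no output)
```

View pics/a.png

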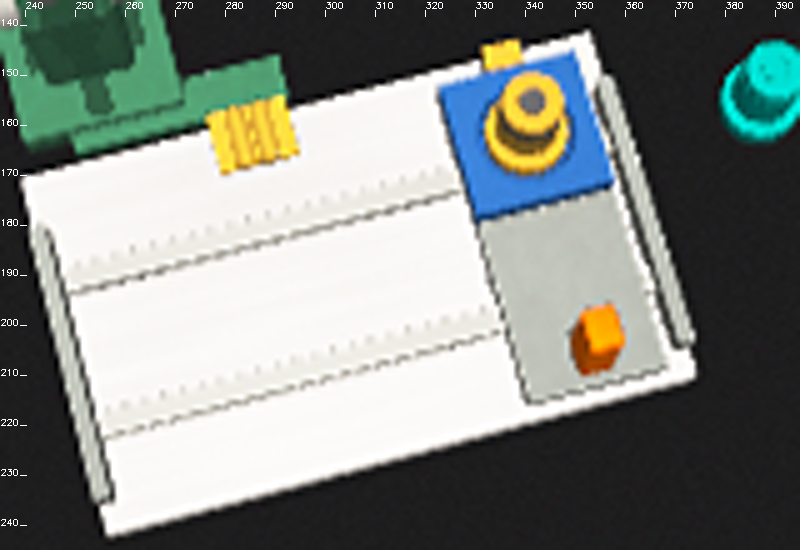

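View pics/b.png

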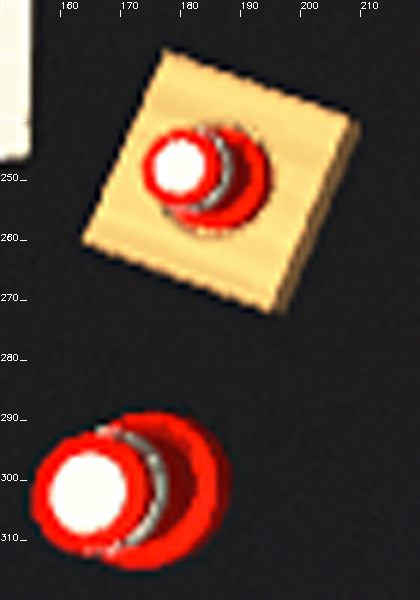

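Run:
```python
import numpy as np
from h import *
d=np.load("top0.npz")
A=lambda p:(p[0]/5+235-.4,p[1]/5+135-.4)
B=lambda p:(p[0]/6+150-.4,p[1]/6+220-.4)
def show(n,pts,z):
    P=np.array([w(d,*p,z) for p in pts])[:,:2]; print(n,P.mean(0).round(4),"|",P.round(3).tolist())
    if len(P)==4:
        E=np.roll(P,-1,0)-P; print("   sides",np.hypot(*E.T).round(3),"ang",np.degrees(np.arctan2(E[:,1],E[:,0])).round(1))
show("block",[A(p) for p in [(438,87),(575,50),(613,185),(477,222)]],.042)
show("brasstop",[A((533,103))],.088)
show("handletop",[A(p) for p in [(588,309),(614,303),(624,347),(598,354)]],.092)
show("holder",[B(p) for p in [(166,50),(357,124),(275,312),(84,240)]],.022)
show("redtop",[B((182,167))],.068)
show("bigredtop",[B((88,492))],.068)
show("mat",[(397,217),(433,211),(444,250),(408,257)],.004)
show("tray far edge",[A(p) for p in [(22,178),(590,32)]],.018)
show("tray near edge",[A(p) for p in [(110,536),(695,378)]],.018)
show("tongue ridges",[A((253,135))],.026)
show("tab",[A((502,55))],.034)
```

```text
block [ 0.6463 -0.0831] | [[0.677, -0.04], [0.691, -0.114], [0.615, -0.125], [0.602, -0.053]]
   sides [0.075 0.077 0.074 0.077] ang [ -79.4 -171.7  100.4    9.6]
brasstop [ 0.6471 -0.0837] | [[0.647, -0.084]]
handletop [ 0.5277 -0.1058] | [[0.538, -0.098], [0.54, -0.111], [0.518, -0.113], [0.515, -0.1]]
   sides [0.013 0.022 0.013 0.023] ang [ -82.1 -174.4  100.     5.5]
holder [0.4561 0.3274] | [[0.514, 0.349], [0.475, 0.269], [0.399, 0.306], [0.436, 0.385]]
   sides [0.089 0.084 0.087 0.086] ang [-116.2  154.1   64.6  -24.6]
redtop [0.4565 0.3281] | [[0.457, 0.328]]
bigredtop [0.3325 0.3669] | [[0.333, 0.367]]
mat [ 0.4436 -0.2752] | [[0.493, -0.221], [0.5, -0.318], [0.395, -0.329], [0.386, -0.234]]
   sides [0.097 0.105 0.096 0.107] ang [ -85.8 -173.7   95.5    7.1]
tray far edge [0.683  0.0288] | [[0.656, 0.184], [0.71, -0.127]]
tray near edge [ 0.487  -0.0047] | [[0.46, 0.15], [0.514, -0.159]]
tongue ridges [0.6656 0.0596] | [[0.666, 0.06]]
tab [ 0.6951 -0.0763] | [[0.695, -0.076]]
```

```bash
cat >> h.py <<'E'
from scipy.spatial.transform import Rotation as Ro
from bench import r
YAW=np.radians(10)
def plan(*targets):
    s=r.sense(); R0=Ro.from_euler("xyz",s["orientation"]); RT=Ro.from_euler("xyz",[np.pi,0,YAW])
    print("t",round(s["time_s"],2),"tcp",np.round(s["position"],4),"rot",(R0.inv()*RT).as_rotvec(degrees=True).round(2))
    for T in targets: print(T,"->",R0.inv().apply(np.array(T)-s["position"]).round(4))
E
python3 -c "
from h import *
plan((.45,-.4,.2),(.647,-.0835,.17))"
```

```text
t 0.1 tcp [ 0.2648 -0.5658  0.2308] rot [-6.000e-02  1.000e-02  1.508e+01]
(0.45, -0.4, 0.2) -> [ 0.238  -0.0716  0.0309]
(0.647, -0.0835, 0.17) -> [ 0.5506 -0.2748  0.061 ]
```

```bash
python3 -m inch '[0.55,-0.275,0.061,0,0,15,100, 0.55,-0.275,0.061,0,0,15,100, 0.55,-0.275,0.061,0,0,15,100, 0.55,-0.275,0.061,0,0,15,100, 0.55,-0.275,0.061,0,0,15,100, 0.55,-0.275,0.061,0,0,15,100, 0.55,-0.275,0.061,0,0,15,100, 0.55,-0.275,0.061,0,0,15,100, 0.55,-0.275,0.061,0,0,15,100, 0.55,-0.275,0.061,0,0,15,100, 0.55,-0.275,0.061,0,0,15,100, 0.55,-0.275,0.061,0,0,15,100, 0.55,-0.275,0.061,0,0,15,100, 0.55,-0.275,0.061,0,0,15,100]'
python3 - <<'E'
from h import *
plan((.647,-.0835,.051))
d=r.get_image("wrist"); np.savez("w1.npz",**d)
cv2.imwrite("pics/w1.png",d["image"][:,:,::-1])
for X in [(.647,-.0835,.088),(.647,-.0835,.042)]:
    c=d["R"]@X+d["t"]; p=d["mtx"]@c; print((p/p[2])[:2])
E
```

```text
time_s: 1.85
position: [0.6462, -0.0849, 0.1706]
orientation: [3.141, -0.0, 0.175]
ft_force: [-0.3, 0.1, 0.7]
gripper_width: 1.003
grip_force: 0.0
t 1.85 tcp [ 0.6462 -0.0849  0.1706] rot [ 0.02 -0.01  0.  ]
(0.647, -0.0835, 0.051) -> [ 0.001  -0.0012  0.1196]
[312.71956662 209.86559907]
[312.96140438 191.36639713]
```

View pics/w1.png

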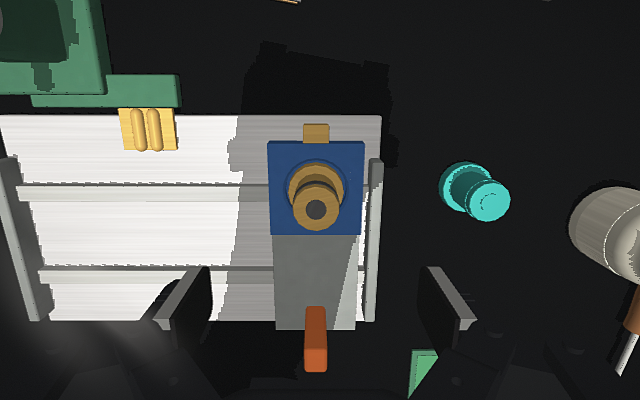

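The wrist view shows the brass die's top at (316,209), where I predicted (313,210), so it agrees within about 2 mm. The slide edges lie along the image axes, so the yaw is right. I'm going down to grip.

```bash
python3 -m inch '[0.001,0,0.05,0,0,0,100, 0.001,0,0.09,0,0,0,100, 0.001,0,0.12,0,0,0,100, 0.001,0,0.12,0,0,0,100, 0.001,0,0.12,0,0,0,0, 0.001,0,0.12,0,0,0,0, 0.001,0,0.12,0,0,0,0, 0.001,0,0.12,0,0,0,0, 0.001,0,0.12,0,0,0,0, 0.001,0,0.12,0,0,0,0, 0.001,0,0.12,0,0,0,0, 0.001,0,0.12,0,0,0,0]'; python3 -c "
from h import *
plan((.647,-.0835,.17),(.444,-.275,.17),(.444,-.275,.025))"
```

```text
time_s: 3.4
position: [0.648, -0.0838, 0.0515]
orientation: [3.141, -0.001, 0.176]
ft_force: [-2.2, -0.4, 10.2]
gripper_width: 0.363
grip_force: 58.5
t 3.4 tcp [ 0.648  -0.0838  0.0515] rot [ 0.03 -0.08  0.07]
(0.647, -0.0835, 0.17) -> [-0.0008 -0.0004 -0.1185]
(0.444, -0.275, 0.17) -> [-0.2342  0.1526 -0.1187]
(0.444, -0.275, 0.025) -> [-0.2344  0.1525  0.0263]
```

```bash
python3 -m inch '[0,0,-0.02,0,0,0,0, 0,0,-0.06,0,0,0,0, 0,0,-0.1,0,0,0,0, -0.05,0.03,-0.1,0,0,0,0, -0.1,0.065,-0.1,0,0,0,0, -0.15,0.098,-0.1,0,0,0,0, -0.2,0.13,-0.1,0,0,0,0, -0.234,0.152,-0.1,0,0,0,0, -0.234,0.152,-0.1,0,0,0,0, -0.234,0.152,-0.06,0,0,0,0, -0.234,0.152,-0.02,0,0,0,0, -0.234,0.152,0.015,0,0,0,0, -0.234,0.152,0.024,0,0,0,0, -0.234,0.152,0.028,0,0,0,0, -0.234,0.152,0.028,0,0,0,0]'; python3 -c "
from h import *
plan()"
```

```text
time_s: 5.28
position: [0.4444, -0.2744, 0.0233]
orientation: [3.141, -0.001, 0.176]
ft_force: [-0.4, 0.4, -3.3]
gripper_width: 0.358
grip_force: 59.8
t 5.28 tcp [ 0.4444 -0.2744  0.0233] rot [ 0.04 -0.06  0.09]
```

```bash
python3 -m inch '[0,0,0.001,0,0,0,0, 0,0,0.001,0,0,0,60, 0,0,0.001,0,0,0,100, 0,0,0.001,0,0,0,100, 0,0,0.001,0,0,0,100, 0,0,-0.02,0,0,0,100, 0,0,-0.07,0,0,0,100, 0,0,-0.13,0,0,0,100]'
python3 - <<'E'
from h import *
plan((.4565,.328,.15),(.4565,.328,.0315))
d=r.get_image("scene"); np.savez("s1.npz",**d)
e=r.get_image("top")
cv2.imwrite("pics/s1.png",np.hstack([crop(d["image"],210,165,310,265,4),crop(e["image"],330,140,430,240,4)]))
E
```

```text
time_s: 6.28
position: [0.4431, -0.2739, 0.1532]
orientation: [-3.14, 0.001, 0.176]
ft_force: [1.1, -1.5, 0.4]
gripper_width: 0.996
grip_force: 0.0
t 6.28 tcp [ 0.4431 -0.2739  0.1532] rot [-0.07  0.08  0.09]
(0.4565, 0.328, 0.15) -> [ 0.1186 -0.5903  0.0037]
(0.4565, 0.328, 0.0315) -> [ 0.1188 -0.5901  0.1222]
```

View pics/s1.png

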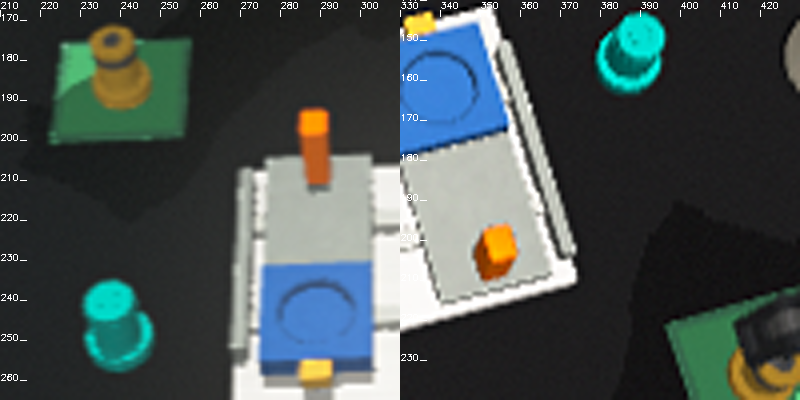

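The left half shows the brass die standing upright on the mat at about (238,75). The right half shows the seat empty at about (339,162), with the slide barely moved. On to the red die.

```bash
python3 -m inch '[0.119,-0.59,0.004,0,0,0,100, 0.119,-0.59,0.004,0,0,0,100, 0.119,-0.59,0.004,0,0,0,100, 0.119,-0.59,0.004,0,0,0,100, 0.119,-0.59,0.004,0,0,0,100, 0.119,-0.59,0.004,0,0,0,100, 0.119,-0.59,0.004,0,0,0,100, 0.119,-0.59,0.004,0,0,0,100, 0.119,-0.59,0.004,0,0,0,100, 0.119,-0.59,0.004,0,0,0,100, 0.119,-0.59,0.004,0,0,0,100, 0.119,-0.59,0.004,0,0,0,100, 0.119,-0.59,0.004,0,0,0,100]'
python3 - <<'E'
from h import *
plan((.4565,.328,.0315))
d=r.get_image("wrist"); np.savez("w2.npz",**d)
cv2.imwrite("pics/w2.png",d["image"][:,:,::-1])
for X in [(.4565,.328,.068),(.4565,.328,.022)]:
    c=d["R"]@X+d["t"]; p=d["mtx"]@c; print((p/p[2])[:2])
E
```

```text
time_s: 8.0
position: [0.4579, 0.3263, 0.1483]
orientation: [3.141, 0.0, 0.175]
ft_force: [0.4, -0.0, -0.7]
gripper_width: 0.996
grip_force: 0.0
t 8.0 tcp [0.4579 0.3263 0.1483] rot [0.03 0.   0.  ]
(0.4565, 0.328, 0.0315) -> [-0.0011 -0.002   0.1168]
[311.61537828 213.84984194]
[312.01898682 194.61140095]
```

View pics/w2.png

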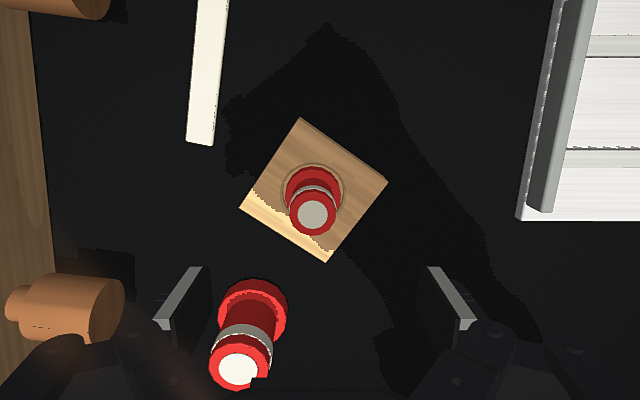

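The red die's top is at (312,213) against a predicted (312,214), and the finger midpoint is at column 316. The larger look-alike at (240,370) is clear of the fingers.

```bash
python3 -m inch '[-0.001,-0.002,0.05,0,0,0,100, -0.001,-0.002,0.09,0,0,0,100, -0.001,-0.002,0.117,0,0,0,100, -0.001,-0.002,0.117,0,0,0,100, -0.001,-0.002,0.117,0,0,0,0, -0.001,-0.002,0.117,0,0,0,0, -0.001,-0.002,0.117,0,0,0,0, -0.001,-0.002,0.117,0,0,0,0, -0.001,-0.002,0.117,0,0,0,0, -0.001,-0.002,0.117,0,0,0,0, -0.001,-0.002,0.117,0,0,0,0]'; python3 -c "
from h import *
e=r.get_image('top'); np.savez('t2.npz',**e); cv2.imwrite('pics/t2.png',crop(e['image'],310,140,370,200,8))
plan((.47,.02,.15),(.6475,-.0838,.15),(.6475,-.0838,.0515))"
```

```text
time_s: 9.43
position: [0.4567, 0.3293, 0.0324]
orientation: [-3.141, -0.001, 0.176]
ft_force: [-2.1, -2.9, 12.7]
gripper_width: 0.364
grip_force: 58.3
t 9.47 tcp [0.4567 0.3293 0.0324] rot [-0.02 -0.07  0.07]
(0.47, 0.02, 0.15) -> [-0.0409  0.3068 -0.1178]
(0.6475, -0.0838, 0.15) -> [ 0.1157  0.4401 -0.1176]
(0.6475, -0.0838, 0.0515) -> [ 0.1156  0.4401 -0.0191]
```

View pics/t2.png

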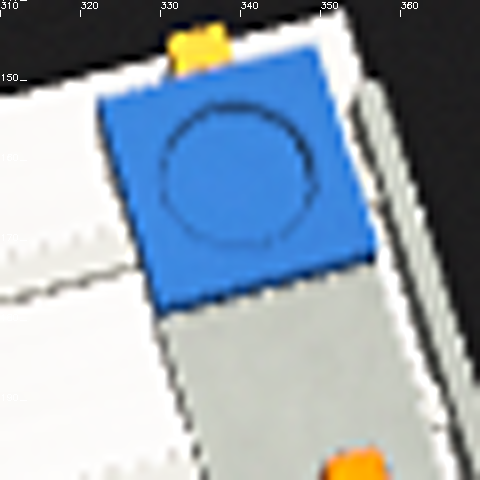

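The slide has shifted by about 1 mm. The seat rim's centre is at about (339.5,161.5), still within the capture range. Carrying the red die round the press side and lowering it.

```bash
python3 -m inch '[0,0,-0.03,0,0,0,0, 0,0,-0.08,0,0,0,0, 0,0,-0.118,0,0,0,0, -0.01,0.05,-0.118,0,0,0,0, -0.015,0.11,-0.118,0,0,0,0, -0.025,0.17,-0.118,0,0,0,0, -0.035,0.23,-0.118,0,0,0,0, -0.04,0.29,-0.118,0,0,0,0, -0.01,0.34,-0.118,0,0,0,0, 0.03,0.38,-0.118,0,0,0,0, 0.07,0.41,-0.118,0,0,0,0, 0.1,0.43,-0.118,0,0,0,0, 0.115,0.44,-0.118,0,0,0,0, 0.115,0.44,-0.118,0,0,0,0, 0.115,0.44,-0.118,0,0,0,0]'; python3 -c "
from h import *
plan((.647,-.0835,.15),(.647,-.0835,.0524))"
```

```text
time_s: 11.35
position: [0.6459, -0.0835, 0.1493]
orientation: [-3.141, 0.0, 0.176]
ft_force: [-0.0, -1.0, -2.5]
gripper_width: 0.362
grip_force: 60.2
t 11.35 tcp [ 0.6459 -0.0835  0.1493] rot [-0.02  0.03  0.09]
(0.647, -0.0835, 0.15) -> [ 0.0011  0.0002 -0.0007]
(0.647, -0.0835, 0.0524) -> [0.0011 0.0002 0.0969]
```

```bash
python3 -m inch '[0.001,0,0.04,0,0,0,0, 0.001,0,0.07,0,0,0,0, 0.001,0,0.08,0,0,0,0, 0.001,0,0.084,0,0,0,0, 0.001,0,0.087,0,0,0,0, 0.001,0,0.09,0,0,0,0, 0.001,0,0.093,0,0,0,0, 0.001,0,0.096,0,0,0,0, 0.001,0,0.097,0,0,0,0, 0.001,0,0.097,0,0,0,0]'; python3 -c "
from h import *
plan()"
```

```text
time_s: 12.6
position: [0.6474, -0.0836, 0.0525]
orientation: [-3.142, 0.0, 0.176]
ft_force: [-2.9, -0.9, 1.6]
gripper_width: 0.361
grip_force: 60.8
t 12.6 tcp [ 0.6474 -0.0836  0.0525] rot [-0.    0.01  0.08]
```

It reached full seat depth with little force. Releasing and returning to the brass die.

```bash
python3 -m inch '[0,0,0,0,0,0,50, 0,0,0,0,0,0,100, 0,0,0,0,0,0,100, 0,0,0,0,0,0,100, 0,0,-0.02,0,0,0,100, 0,0,-0.07,0,0,0,100, 0,0,-0.1,0,0,0,100, -0.05,0.03,-0.1,0,0,0,100, -0.1,0.065,-0.1,0,0,0,100, -0.15,0.098,-0.1,0,0,0,100, -0.2,0.13,-0.1,0,0,0,100, -0.234,0.152,-0.1,0,0,0,100, -0.234,0.152,-0.1,0,0,0,100]'
python3 - <<'E'
from h import *
plan((.4444,-.2744,.0225))
d=r.get_image("scene"); e=r.get_image("top")
cv2.imwrite("pics/s3.png",np.hstack([crop(d["image"],210,165,310,265,4),crop(e["image"],310,130,410,230,4)]))
E
```

```text
time_s: 14.22
position: [0.4417, -0.2769, 0.1538]
orientation: [3.14, -0.0, 0.171]
ft_force: [0.5, -1.0, 0.2]
gripper_width: 1.001
grip_force: 0.0
t 14.22 tcp [ 0.4417 -0.2769  0.1538] rot [ 0.09 -0.01 -0.18]
(0.4444, -0.2744, 0.0225) -> [ 0.003  -0.0022  0.1313]
```

View pics/s3.png

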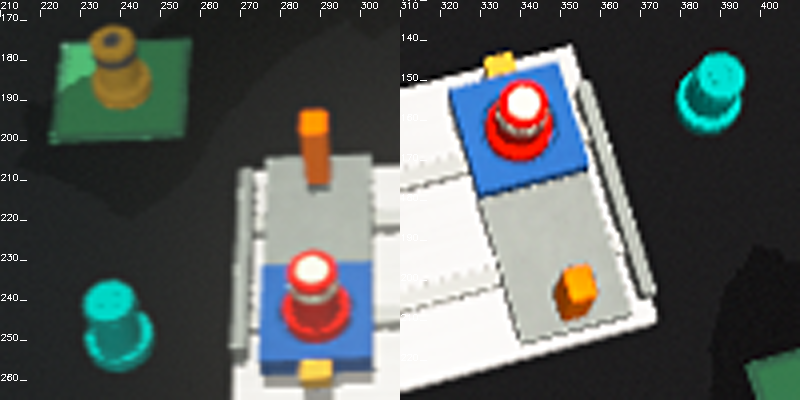

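The red die is in the slide seat, upright, at crop positions (312,290) and (522,105). Now gripping the brass die.

```bash
python3 -m inch '[0.001,-0.001,0.05,0,0,0,100, 0.001,-0.001,0.1,0,0,0,100, 0.001,-0.001,0.13,0,0,0,100, 0.001,-0.001,0.13,0,0,0,100, 0.001,-0.001,0.13,0,0,0,0, 0.001,-0.001,0.13,0,0,0,0, 0.001,-0.001,0.13,0,0,0,0, 0.001,-0.001,0.13,0,0,0,0, 0.001,-0.001,0.13,0,0,0,0, 0.001,-0.001,0.13,0,0,0,0, 0.001,-0.001,0.13,0,0,0,0]'; python3 -c "
from h import *
plan((.4567,.329,.15),(.4567,.329,.0324))"
```

```text
time_s: 15.7
position: [0.4452, -0.2735, 0.0235]
orientation: [3.141, -0.001, 0.176]
ft_force: [-1.7, 2.3, 15.7]
gripper_width: 0.364
grip_force: 58.1
t 15.7 tcp [ 0.4452 -0.2735  0.0235] rot [ 0.06 -0.08  0.07]
(0.4567, 0.329, 0.15) -> [ 0.1169 -0.591  -0.127 ]
(0.4567, 0.329, 0.0324) -> [ 0.1168 -0.5911 -0.0094]
```

```bash
python3 -m inch '[0,0,-0.03,0,0,0,0, 0,0,-0.08,0,0,0,0, 0,0,-0.127,0,0,0,0, 0.01,-0.05,-0.127,0,0,0,0, 0.02,-0.11,-0.127,0,0,0,0, 0.03,-0.17,-0.127,0,0,0,0, 0.042,-0.23,-0.127,0,0,0,0, 0.054,-0.29,-0.127,0,0,0,0, 0.066,-0.35,-0.127,0,0,0,0, 0.078,-0.41,-0.127,0,0,0,0, 0.09,-0.47,-0.127,0,0,0,0, 0.102,-0.53,-0.127,0,0,0,0, 0.112,-0.57,-0.127,0,0,0,0, 0.117,-0.59,-0.127,0,0,0,0, 0.117,-0.59,-0.127,0,0,0,0, 0.117,-0.59,-0.127,0,0,0,0, 0.117,-0.59,-0.127,0,0,0,0]'; python3 -c "
from h import *
plan((.457,.3288,.0325))"
```

```text
time_s: 17.82
position: [0.4568, 0.327, 0.1495]
orientation: [3.141, -0.0, 0.174]
ft_force: [0.2, 0.5, -1.3]
gripper_width: 0.363
grip_force: 60.1
t 17.82 tcp [0.4568 0.327  0.1495] rot [ 0.03 -0.   -0.01]
(0.457, 0.3288, 0.0325) -> [ 0.0005 -0.0018  0.117 ]
```

```bash
python3 -m inch '[0.0005,-0.0015,0.05,0,0,0,0, 0.0005,-0.0015,0.09,0,0,0,0, 0.0005,-0.0015,0.1,0,0,0,0, 0.0005,-0.0015,0.104,0,0,0,0, 0.0005,-0.0015,0.107,0,0,0,0, 0.0005,-0.0015,0.11,0,0,0,0, 0.0005,-0.0015,0.113,0,0,0,0, 0.0005,-0.0015,0.116,0,0,0,0, 0.0005,-0.0015,0.117,0,0,0,0, 0.0005,-0.0015,0.117,0,0,0,0]'; python3 -c "
from h import *
plan()"
```

```text
time_s: 19.08
position: [0.4566, 0.3298, 0.0326]
orientation: [3.142, 0.0, 0.176]
ft_force: [-2.8, -1.2, 4.7]
gripper_width: 0.361
grip_force: 61.2
t 19.07 tcp [0.4566 0.3298 0.0326] rot [0.   0.   0.09]
```

```bash
python3 -m inch '[0,0,0,0,0,0,50, 0,0,0,0,0,0,100, 0,0,0,0,0,0,100, 0,0,0,0,0,0,100, 0,0,-0.02,0,0,0,100, 0,0,-0.07,0,0,0,100, 0,0,-0.13,0,0,0,100]'
python3 - <<'E'
from h import *
plan((.5285,-.1048,.16),(.5285,-.1048,.055))
e=r.get_image("top"); s=r.get_image("scene")
cv2.imwrite("pics/t4.png",np.hstack([crop(s["image"],400,165,500,265,4),crop(e["image"],310,130,410,230,4)]))
E
```

```text
time_s: 19.95
position: [0.4561, 0.3294, 0.1632]
orientation: [3.141, 0.002, 0.176]
ft_force: [1.4, 0.7, 0.1]
gripper_width: 0.996
grip_force: 0.0
t 19.95 tcp [0.4561 0.3294 0.1632] rot [0.04 0.09 0.09]
(0.5285, -0.1048, 0.16) -> [-0.0048  0.4402  0.0035]
(0.5285, -0.1048, 0.055) -> [-0.0046  0.4401  0.1085]
```

View pics/t4.png

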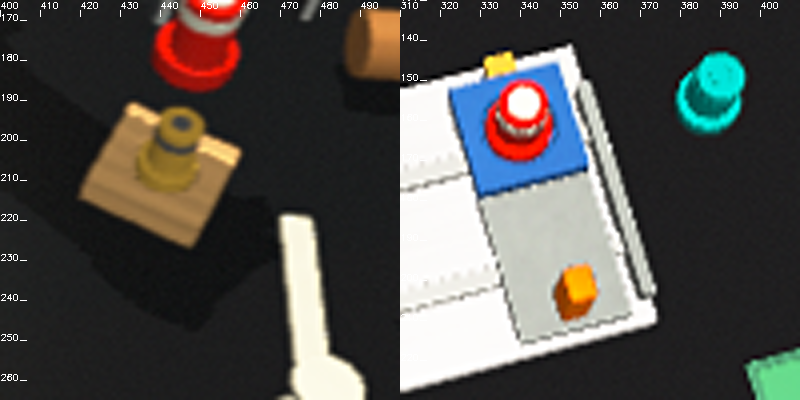

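Both dies are in their new seats: brass in the holder at crop (170,160), red in the slide at (520,120). Next comes the handle, and the notch travel from pixels I've already read.

```bash
python3 -m inch '[-0.005,0.05,0,0,0,0,100, -0.005,0.11,0,0,0,0,100, -0.005,0.17,0,0,0,0,100, -0.005,0.23,0,0,0,0,100, -0.005,0.29,0,0,0,0,100, -0.005,0.35,0,0,0,0,100, -0.005,0.4,0,0,0,0,100, -0.005,0.43,0,0,0,0,100, -0.005,0.44,0,0,0,0,100, -0.005,0.44,0,0,0,0,100, -0.005,0.44,0.04,0,0,0,100, -0.005,0.44,0.08,0,0,0,100, -0.005,0.44,0.108,0,0,0,100, -0.005,0.44,0.108,0,0,0,100, -0.005,0.44,0.108,0,0,0,100]'
python3 - <<'E'
from h import *
plan((.5285,-.1048,.055))
d=np.load("w1.npz"); y=np.array([-np.sin(YAW),np.cos(YAW)])
n=w(d,146.5,130,.026)[:2]
for z in (.030,.034,.038):
    b=w(d,316,133,z)[:2]; print(z,n,b,"travel",(n-b)@y)
blk=w(d,316,189,.042)[:2]; print(blk,(n-blk)@y)
E
```

```text
time_s: 21.92
position: [0.5293, -0.1035, 0.0554]
orientation: [3.142, -0.001, 0.177]
ft_force: [-0.7, 0.3, 0.1]
gripper_width: 0.998
grip_force: 0.0
t 21.93 tcp [ 0.5293 -0.1035  0.0554] rot [ 0.   -0.06  0.14]
(0.5285, -0.1048, 0.055) -> [-0.001   0.0012  0.0004]
0.03 [0.6696606  0.05564691] [ 0.69127595 -0.07814983] travel 0.1355175342813606
0.034 [0.6696606  0.05564691] [ 0.6917129  -0.07805335] travel 0.13549839860216473
0.038 [0.6696606  0.05564691] [ 0.69214986 -0.07795688] travel 0.13547926292296886
[ 0.64934079 -0.08554084] 0.13551428977696542
```

```bash
python3 -m inch '[-0.001,0.001,0,0,0,0,50, -0.001,0.001,0,0,0,0,0, -0.001,0.001,0,0,0,0,0, -0.001,0.001,0,0,0,0,0, -0.001,0.001,0,0,0,0,0, -0.001,0.001,0,0,0,0,0, -0.001,0.001,0,0,0,0,0, -0.001,0.001,0,0,0,0,0, -0.001,0.001,0,0,0,0,0, -0.001,0.001,0,0,0,0,0, -0.001,0.001,0,0,0,0,0]'; python3 -c "
from h import *
plan(); print(r.sense()['ft_force']@np.array([-.1736,.9848,0]))
e=r.get_image('wrist'); np.savez('w5.npz',**e)"
```

```text
time_s: 23.3
position: [0.528, -0.1055, 0.0546]
orientation: [3.142, -0.0, 0.176]
ft_force: [-1.5, -0.3, 7.4]
gripper_width: 0.203
grip_force: 58.3
t 23.3 tcp [ 0.528  -0.1055  0.0546] rot [ 0.   -0.01  0.06]
-0.0017402133677654895
```

```bash
python3 -m inch '[0,-0.004,0,0,0,0,0, 0,-0.01,0,0,0,0,0, 0,-0.018,0,0,0,0,0, 0,-0.027,0,0,0,0,0, 0,-0.036,0,0,0,0,0, 0,-0.045,0,0,0,0,0, 0,-0.054,0,0,0,0,0, 0,-0.063,0,0,0,0,0, 0,-0.072,0,0,0,0,0, 0,-0.081,0,0,0,0,0, 0,-0.09,0,0,0,0,0, 0,-0.098,0,0,0,0,0, 0,-0.105,0,0,0,0,0, 0,-0.11,0,0,0,0,0, 0,-0.114,0,0,0,0,0, 0,-0.115,0,0,0,0,0, 0,-0.115,0,0,0,0,0, 0,-0.115,0,0,0,0,0]'
cat >> h.py <<'E'
P0=np.array([.528,-.1055])
def st():
    s=r.sense(); y=np.array([-np.sin(YAW),np.cos(YAW)]); x=np.array([y[1],-y[0]]); f=np.array(s["ft_force"])[:2]; p=np.array(s["position"])[:2]-P0
    print("t %.2f s=%.4f lat=%.4f Fy=%.1f Fx=%.1f grip=%.1f w=%.3f"%(s["time_s"],p@y,p@x,f@y,f@x,s["grip_force"],s["gripper_width"]))
E
python3 - <<'E'
from h import *
st(); e=r.get_image("wrist"); np.savez("w6.npz",**e);
E
```

```text
time_s: 25.6
position: [0.5082, 0.008, 0.0546]
orientation: [-3.141, -0.001, 0.176]
ft_force: [-0.6, 0.3, 5.3]
gripper_width: 0.199
grip_force: 58.5
t 25.60 s=0.1152 lat=0.0002 Fy=0.4 Fx=-0.5 grip=58.5 w=0.199
```

```bash
S='from h import *;st()'
python3 -m inch '[0,-0.002,0,0,0,0,0, 0,-0.004,0,0,0,0,0, 0,-0.004,0,0,0,0,0, 0,-0.004,0,0,0,0,0]'>/dev/null; python3 -c "$S"
python3 -m inch '[0,-0.002,0,0,0,0,0, 0,-0.002,0,0,0,0,0, 0,-0.002,0,0,0,0,0]'>/dev/null; python3 -c "$S"
python3 -m inch '[0,-0.002,0,0,0,0,0, 0,-0.002,0,0,0,0,0, 0,-0.002,0,0,0,0,0]'>/dev/null; python3 -c "$S"
python3 -m inch '[0,-0.002,0,0,0,0,0, 0,-0.002,0,0,0,0,0, 0,-0.002,0,0,0,0,0]'>/dev/null; python3 -c "$S"
```

```text
t 26.15 s=0.1192 lat=0.0002 Fy=0.6 Fx=1.1 grip=58.6 w=0.203
t 26.52 s=0.1212 lat=0.0003 Fy=0.8 Fx=0.9 grip=58.6 w=0.201
t 26.90 s=0.1232 lat=0.0002 Fy=1.3 Fx=0.2 grip=58.7 w=0.200
t 27.27 s=0.1249 lat=0.0002 Fy=-1.5 Fx=0.8 grip=58.8 w=0.203
```

```bash
S='from h import *;st()'
python3 -m inch '[0,-0.002,0,0,0,0,0, 0,-0.002,0,0,0,0,0, 0,-0.002,0,0,0,0,0]'>/dev/null; python3 -c "$S"
python3 -m inch '[0,-0.002,0,0,0,0,0, 0,-0.002,0,0,0,0,0, 0,-0.002,0,0,0,0,0]'>/dev/null; python3 -c "$S"
python3 -m inch '[0,-0.0015,0,0,0,0,0, 0,-0.0015,0,0,0,0,0, 0,-0.0015,0,0,0,0,0]'>/dev/null; python3 -c "$S"
python3 -m inch '[0,-0.0015,0,0,0,0,0, 0,-0.0015,0,0,0,0,0, 0,-0.0015,0,0,0,0,0]'>/dev/null; python3 -c "$S"
```

```text
t 27.65 s=0.1257 lat=0.0002 Fy=-9.1 Fx=1.8 grip=58.9 w=0.205
t 28.02 s=0.1281 lat=0.0002 Fy=-6.0 Fx=0.4 grip=59.5 w=0.204
t 28.40 s=0.1299 lat=0.0002 Fy=-4.6 Fx=1.9 grip=59.6 w=0.200
t 28.77 s=0.1319 lat=0.0002 Fy=-2.7 Fx=0.6 grip=59.8 w=0.202
```

```bash
S='from h import *;st()'
python3 -m inch '[0,-0.0015,0,0,0,0,0, 0,-0.0015,0,0,0,0,0, 0,-0.0015,0,0,0,0,0]'>/dev/null; python3 -c "$S"
python3 -m inch '[0,-0.0015,0,0,0,0,0, 0,-0.0015,0,0,0,0,0, 0,-0.0015,0,0,0,0,0]'>/dev/null; python3 -c "$S"
python3 -m inch '[0,-0.001,0,0,0,0,0, 0,-0.001,0,0,0,0,0, 0,-0.001,0,0,0,0,0]'>/dev/null; python3 -c "$S"
python3 -m inch '[0,-0.001,0,0,0,0,0, 0,-0.001,0,0,0,0,0, 0,-0.001,0,0,0,0,0]'>/dev/null; python3 -c "$S"
```

```text
t 29.15 s=0.1340 lat=0.0003 Fy=1.7 Fx=0.5 grip=59.9 w=0.205
t 29.52 s=0.1357 lat=0.0002 Fy=2.6 Fx=0.8 grip=60.0 w=0.202
t 29.90 s=0.1364 lat=0.0002 Fy=1.7 Fx=0.5 grip=59.9 w=0.206
t 30.27 s=0.1373 lat=0.0003 Fy=-0.1 Fx=1.5 grip=59.9 w=0.199
```

```bash
S='from h import *;st()'
python3 -m inch '[0,-0.001,0,0,0,0,0, 0,-0.001,0,0,0,0,0, 0,-0.001,0,0,0,0,0, 0,-0.001,0,0,0,0,0]'>/dev/null; python3 -c "$S"
python3 -m inch '[0,-0.0005,0,0,0,0,0, 0,-0.0005,0,0,0,0,0, 0,-0.0005,0,0,0,0,0, 0,-0.0005,0,0,0,0,0]'>/dev/null; python3 -c "$S"
python3 - <<'E'
from h import *
e=r.get_image("wrist"); np.savez("w7.npz",**e)
d=r.get_image("scene"); np.savez("s7.npz",**d)
d=r.get_image("top"); np.savez("t7.npz",**d)
E
```

```text
t 30.77 s=0.1379 lat=0.0002 Fy=-1.9 Fx=2.1 grip=59.8 w=0.201
t 31.27 s=0.1381 lat=0.0003 Fy=-4.3 Fx=2.6 grip=59.8 w=0.201
```

```bash
python3 -m inch '[0,0.0004,0,0,0,0,0, 0,0.0004,0,0,0,0,0, 0,0.0004,0,0,0,0,0, 0,0.0004,0,0,0,0,0]'>/dev/null
python3 - <<'E'
from h import *
st()
d=np.load("t7.npz"); 
im=d["image"].astype(int); R,G,B=im[...,0],im[...,1],im[...,2]
m=((R>130)&(G<70)&(B<70)).astype(np.uint8)
n,l,s,c=cv2.connectedComponentsWithStats(m)
for i in range(1,n):
    if s[i,4]>25: print("red blob",s[i].tolist(),c[i].round(1))
for nm,X in (("red top",(.623,.0524,.088)),("red foot",(.623,.0524,.045)),("brass top",(.4566,.3285,.068))):
    p=d["mtx"]@(d["R"]@X+d["t"]); print(nm,(p/p[2])[:2].round(1), im[int(p[1]/p[2]),int(p[0]/p[2])])
E
```

```text
t 31.93 s=0.1379 lat=0.0003 Fy=-2.6 Fx=2.9 grip=59.9 w=0.201
red blob [57, 160, 23, 18, 226] [ 66.8 168.4]
red blob [155, 292, 20, 21, 159] [164.9 301.5]
red blob [165, 310, 12, 5, 33] [171.8 312.4]
red top [287.7 169.2] [111 120  96]
red foot [288.7 174.5] [110 121  97]
brass top [179.8 247.4] [126 122 122]
```

The arm hides the red die from the top camera, so I'll check it the same way in the scene picture.

Run:
```python
from h import *
d=np.load("s7.npz"); im=d["image"].astype(int); R,G,B=im[...,0],im[...,1],im[...,2]
def px(X): p=d["mtx"]@(d["R"]@X+d["t"]); return (p/p[2])[:2].round(1)
m=((R>90)&(G<60)&(B<60)).astype(np.uint8); n,l,s,c=cv2.connectedComponentsWithStats(m)
for i in range(1,n):
    if s[i,4]>15: print("red",s[i].tolist(),c[i].round(1))
for z in (.035,.06,.088): print(z,px((.623,.0524,z)))
u=px((.623,.0524,.088)).astype(int); print(im[u[1]-2:u[1]+3,u[0]])
u=px((.4566,.3285,.068)).astype(int); print("brass",u,im[u[1],u[0]-6:u[0]+7:2].tolist())
t=np.load("t7.npz"); a=np.load("s1.npz")
for k,X in (("ball-tab",(.6925+-.1736*.138,-.078+.985*.138,.034)),("notch",(.6697,.0556,.026))): print(k,px(X))
```

```text
red [445, 157, 17, 13, 80] [453.2 164.2]
red [438, 169, 22, 19, 286] [448.2 178.8]
red [334, 237, 15, 11, 116] [340.5 242.3]
red [558, 279, 26, 23, 358] [570.2 289.3]
0.035 [340.5 241.8]
0.06 [340.8 236.6]
0.088 [341.2 230.5]
[[253 255 246]
 [253 252 243]
 [253 252 242]
 [253 254 245]
 [253 255 248]]
brass [444 196] [[243, 195, 119], [230, 180, 61], [241, 198, 81], [123, 117, 109], [113, 112, 110], [241, 199, 81], [237, 184, 63]]
ball-tab [340.9 256.9]
notch [339.9 258.8]
```

The red die is upright at the expected pixels: its foot at (340,242) and its white top at (341,230). The brass die's top is where the holder should be, and the tab matches the measured notch to about 1 px. Handing in.

```bash
python3 -c "
from bench import r
print(r.close_job())"
```

```text
the job is handed in; nothing more can be done
None
```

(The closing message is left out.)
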